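Press a snap-fit case shut in a ratchet clamp

TASK

Press the two halves of the small white case together with the scissor clamp they stand in: squeeze the clamp's two handles fully together until the ratchet locks on its last tooth, and let go so that it stays locked by itself for a moment (half a second or more) with the case shut. Then press the long handle sideways off the ratchet (downward, on its round thumb pad) and let the clamp spring fully open again, leaving the case shut.

Things in the scene. Friction and masses are not known exactly. Their poses are not given: they have to be found in the camera images.
- clamp: Scissor-handled steel ratchet clamp on a grey base plate 190 x 76 x 10 mm screwed down; it cannot shift. Origin on the worktop, z up; x runs from the handle ends (-x) to jaws and case (+x), y is the closing direction. Vertical pivot at x = 50, y = 0 mm. Handles lie level, z = 50 to 60 mm. The left (+y) one is fixed, the right (-y) one moves and is 45 mm longer.
- left_grip (a point): centre of the black sleeve (48 mm long, 10 mm wide, 10 mm tall) of the fixed left handle, at x = -62, y = 9.5, z = 55 mm of the clamp; the handle ends at x = -85 mm. The sleeves are the place to squeeze, from outside; 35 mm free below.
- right_grip (a point): centre of the like sleeve of the moving right handle; moves with it. Shut, it lies at x = -62, y = -9.5, z = 55 mm of the clamp, parallel to the left handle (29 mm over both); open, the handle stands 0.15 rad out to -y (about 46 mm over both sleeves).
- thumb_pad (a point): centre of the top face of the round thumb pad, 26 mm across, at the end of the right handle; moves with it. With the clamp shut it lies at x = -118, y = -9.5, z = 60 mm of the clamp, 33 mm beyond the end of the left handle.
- case (a point): top of the white case, 50 x 20 x 50 mm when shut, which stands on edge between the jaws at x = 105, y = 0 mm of the clamp, top at z = 80 mm. Its -y half is fixed; the +y half slides in y.
- squeeze (a joint): closing angle of the right handle, rad: 0 open (its spring holds it there), grows as it closes, stop at 0.15. The ratchet has two teeth: let go past the first it stays at about 0.06, past the second (last) at about 0.12. Close to 0.14 or more, then let go. Takes about 12 to 15 N at the sleeves.
- press (a joint): flex of the right handle downward, rad: 0 at rest, 0.085 at its stop (thumb pad 12.5 mm lower). 2 N on the pad starts it, 5 N takes it to the stop; from about 0.065 (10 mm) the ratchet is free and the handle springs out to -y. Friction of a finger on the pad may hold it: then draw it outward (-y) 15 to 25 mm while down; let up too soon, it catches again.
- case_gap (a joint): gap between the halves of the case, m: 0 shut, 0.003 to 0.0045 at the start. The sprung jaw on the +y side pushes the loose half home by the last tooth; it then stays by its snap fit.

How it is judged:
By the outcome, as a careful person would: the job done as asked, in the order asked, and still so for the second after the job is handed in, with the robot touching nothing.
It also fails if it takes over 45 s, if anything falls off the work surface, if the arm or the gripper's body presses on something with over 40 N, if the wrist force passes 120 N, or if a joint passes its speed limit or range.

ROBOT

A 7-joint arm with a two-finger parallel gripper is mounted at the origin on the work surface; the furniture and walls round the work are solid. World frame = base frame: x ahead of the robot, y to its left, z up, the work surface at z = 0. Lengths are in m, angles in rad, forces in N, time in s.
With the tool pointing down it reaches from about 0.4 to 0.85 m from the base axis. Payload 10.4 kg.
Tool frame: the origin (TCP) lies at the centre of the arm's flange, where the gripper is bolted on; the fingertips stand 173 mm ahead of it and the grasp point (between the pads) lies 155 mm ahead of it (manip.nose_length is the distance from the TCP to the fingertips, in m); z points along the fingers, x is the direction in which the jaws open and shut, and the axes are right-handed (so a half turn about z gives the same grasp; the last joint's range is limited). The gripper opens to 85 mm and grips with 20 to 120 N. Pads are 22 mm wide; open, the fingers measure 114 mm over their backs; the gripper's body (76 mm by 85 mm) begins 54 mm behind the grasp point. The pads swing forward as they close: fully open they stand 13 mm farther back than shut.
Start: joints at [1.194, 0.332, -0.065, 1.46, 0.022, 1.35, -0.088], TCP at [0.217, -0.586, 0.405] pointing down, gripper open.
Joint ranges: [-2.6, 2.6], [-0.5, 2.12], [-1.47, 1.34], [0.16, 2.42], [-1.27, 4.41], [0.06, 2.06], [-2.6, 2.6]. Speed limits (rad/s): [2.22, 2.22, 2.79, 2.79, 3.14, 3.14, 3.14].

INTERFACE

Orientations are given as a unit quaternion [x, y, z, w].
In Python, from workcell import status, cams, order, manip gives the robot as it stands.
- The arm moves only by the tool servo_tool, never from a script. Its argument "motion" is a list that holds one entry, the list of rows, each a list of 6 numbers: the shift along the tool's x, y, z in units of 50 mm (1.0 is 50 mm), then the turn, a rotation vector about the tool's x, y, z in units of 5 degrees (1.0 is 5 degrees). In form: [[[x, y, z, ax, ay, az], ...]]. A call has 1 to 12 rows; each row shifts and turns the pose as measured when the row begins, along the tool's axes as they then stand; what a row does not reach is not made up. A row lasts 1/10 s, in which the tool goes at most 50 mm and 8.59 degrees, less where a joint would pass 70% of its speed; a pose out of reach is approached as far as the arm can. A call is refused whole if a number of a shift passes 1 or a number of a turn 1, either way. A call with a gripper value outside its range is refused whole. "jaw" is the closure in counts, from 0 (fully open) to 255 (shut), set as the call begins (left out, the last holds). The fingers move at their own pace and stop on an object; "force" is the grip in N (left out, the last holds). Time passes only in rows, so rows that do not move let the fingers close. It gives the time, the measured TCP pose, the force and the opening at its end, in the units of the state.
- status.get_obs(): the state, without advancing time (a new reading comes with each control period).
- cams.camera(name): name is "scene" or "top" or "wrist"; returns a dict with "color" (400x640x3 uint8, red, green, blue), "vertical_fov" (degrees; the focal length in pixels is half the picture's height over the tangent of half this angle, whatever the lens; pixels are square), "cx", "cy" (the principal point, pixels), "extrinsics" (4x4, takes a point from camera to world coordinates). Camera axes: x right, y down, z forward; pixel columns grow to the right and rows downward; lengths in m; the calibration is good to about 2 mm. The wrist camera is an equidistant fisheye: a pixel r from the principal point sees the ray r / f radians off the axis. A picture is of the moment at which its call begins. There is no depth.
- order.hand_in(): hands the job in, once; it reports no verdict.
The state is a dict: "clock": time; "joint_pos": joint angles; "joint_velocities": joint speeds; "tau": joint torques, N m; "position": TCP position; "ee_rot": TCP orientation; "ft_force": force on the tool from outside, world axes, zero at the start; "torque": the same for the moment, N m; "grip_width": opening from 0.0 (shut) to 1.0 (fully open).
Only numpy, scipy, OpenCV 4.12 (cv2) and the standard library are available. Lean on these libraries where they do the work, as an engineer would, in place of code of your own. Each camera call takes 0.05 s, during which the arm holds its last target.

## Working session

There is one attempt and no reset: what is moved stays moved. The work goes in short steps, Python scripts to look and compute and a tool call to move; the robot and the scene stay as the last step left them, time stands still between calls to the robot, and variables do not carry over. Pictures are saved under pics/ and viewed, and the job is handed in when it is done.

Besides the shell and the picture viewer there is one more tool, called after "Emit:" as name([rows], argument=value, ...), one row to a line, values as JSON. servo_tool: Moves the arm, as the interface text tells. Its arguments: {"type":"object","properties":{"motion":{"type":"array","items":{"type":"array","items":{"type":"array","items":{"type":"number"}}}},"jaw":{"type":"number"},"force":{"type":"number"}},"required":["motion"]}

```bash
mkdir -p pics; ls; python3 - <<'E'
from workcell import status,cams
import cv2
print(status.get_obs())
for n in ["scene","top","wrist"]:
    c=cams.camera(n); cv2.imwrite(f"pics/{n}0.png",c["color"][:,:,::-1]); print(n,c["vertical_fov"],c["cx"],c["cy"],c["extrinsics"].tolist())
E
```

```text
pics
{'clock': 0.0, 'joint_pos': array([ 1.19437602,  0.33289722, -0.0646788 ,  1.46095702,  0.02157694,
        1.34990067, -0.08849199]), 'joint_velocities': array([-9.13875106e-05, -3.16731352e-04, -3.97773255e-04, -1.05014312e-03,
       -8.77862811e-04,  3.67270016e-08, -7.88655835e-04]), 'tau': array([-2.75878174e-04, -6.25450230e+01,  4.88369528e-02, -3.91613746e+01,
        1.60568784e-02,  9.72759415e-03,  1.45346502e-05]), 'position': array([ 0.21650579, -0.58616375,  0.40389236]), 'ee_rot': array([ 8.20514236e-01, -5.71625620e-01, -6.16903888e-04, -3.97643091e-04]), 'ft_force': array([-0.32258935,  0.82608923,  0.32759553]), 'torque': array([-0.05141566, -0.03152572, -0.00209879]), 'grip_width': 0.9990494287224426}
scene 52.30596224320148 324.08150810712857 196.64819825005284 [[-0.9996558883755936, -0.010170212022828255, -0.024179983941539362, 0.5811493533561668], [0.013060513845422232, 0.6064391532374195, -0.7950226263439142, 0.3908143212310012], [0.022749237659664898, -0.7950648528315739, -0.6060976422803604, 0.6018567869347289], [0.0, 0.0, 0.0, 1.0]]
top 43.267440946641756 316.70979055126514 206.8392718237808 [[0.030086912924294308, -0.994585823346907, 0.09946767147189542, 0.4434765551022565], [-0.9995330851515626, -0.030467605364996552, -0.0023101321871430106, -0.2757726750802866], [0.0053281664843706795, -0.09935172379318755, -0.9950381126475693, 0.9299711488338915], [0.0, 0.0, 0.0, 1.0]]
wrist 65.70646984690485 319.0422677012288 199.20420892679485 [[0.3467046523562953, -0.9036594789453024, -0.2513870126852274, 0.2799413412779344], [-0.9379742703145263, -0.3339092779921547, -0.09332128534631097, -0.5632536493789296], [0.0003902081882243767, 0.2681494735834104, -0.9633772405213378, 0.373434338655776], [0.0, 0.0, 0.0, 1.0]]
```

View pics/scene0.png

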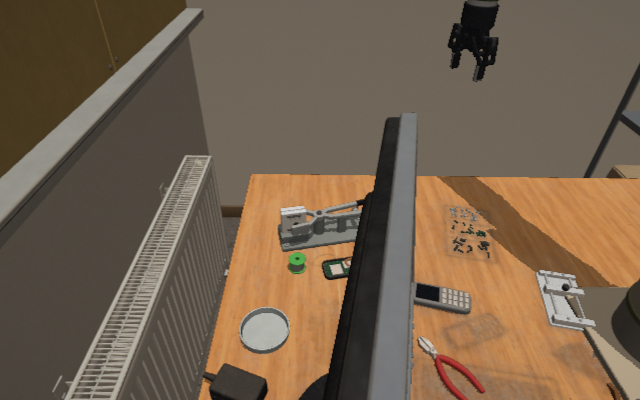

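View pics/top0.png

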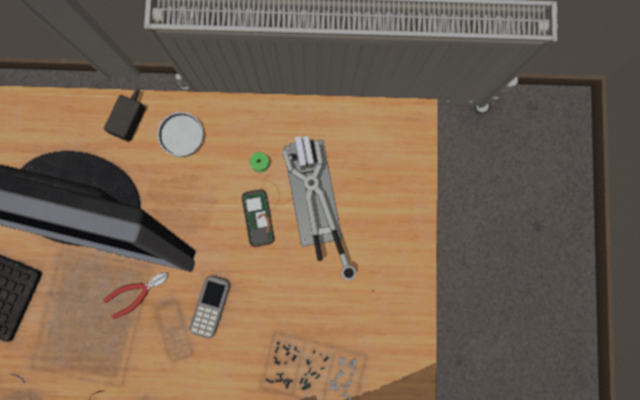

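View pics/wrist0.png

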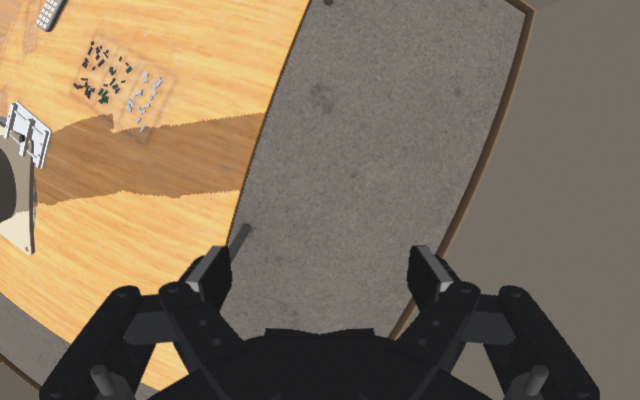

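```bash
cat > h.py <<'E'
import numpy as np
def ray(c,u,v,z):
    f=200/np.tan(np.radians(c["vertical_fov"])/2); E=c["extrinsics"]
    d=E[:3,:3]@np.array([(u-c["cx"])/f,(v-c["cy"])/f,1.]); o=E[:3,3]
    return o+d*(z-o[2])/d[2]
def proj(c,p):
    f=200/np.tan(np.radians(c["vertical_fov"])/2); E=c["extrinsics"]
    q=E[:3,:3].T@(np.asarray(p)-E[:3,3]); return c["cx"]+f*q[0]/q[2],c["cy"]+f*q[1]/q[2]
E
python3 - <<'E'
from workcell import cams
from h import *
import cv2
c=cams.camera("top"); im=c["color"][:,:,::-1].copy()
cr=im[125:290,240:380]; cv2.imwrite("pics/topz.png",cv2.resize(cr,None,fx=3.6,fy=3.6,interpolation=cv2.INTER_CUBIC))
for n,u,v,z in [("pad",348,272,.06),("piv",312,184,.06),("lend",320,258,.055),("case",305,152,.08)]: print(n,ray(c,u,v,z))
E
```

```text
pad [ 0.42000568 -0.33471906  0.06      ]
piv [ 0.5701471  -0.26839096  0.06      ]
lend [ 0.44239643 -0.28615201  0.055     ]
case [ 0.6221552  -0.25486495  0.08      ]
```

View pics/topz.png

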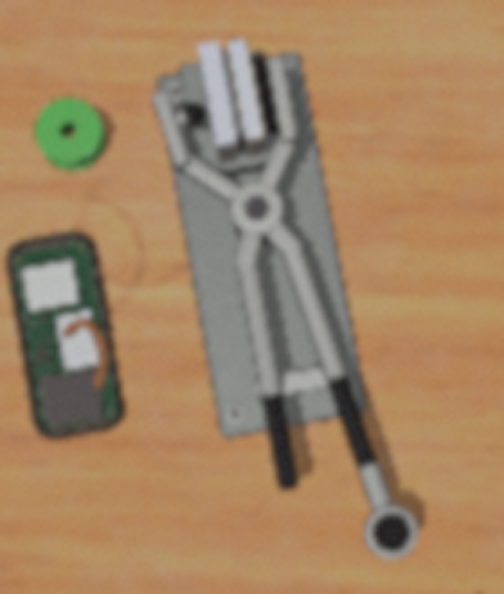

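```bash
python3 - <<'E'
from workcell import cams,status
from h import *
import cv2
c=cams.camera("top"); hsv=cv2.cvtColor(c["color"],cv2.COLOR_RGB2HSV)
m=(c["color"].max(2)<60).astype(np.uint8)
n,l,s,ct=cv2.connectedComponentsWithStats(m[125:290,240:380])
for i in range(1,n):
    if s[i,4]>15: print(s[i],ct[i]+[240,125])
Z=lambda x,y:(240+(x+.5)/3.6-.5,125+(y+.5)/3.6-.5)
R=lambda x,y,a=.15:(50+(x-50)*np.cos(a)-y*np.sin(a),(x-50)*np.sin(a)+y*np.cos(a))
items=[("piv",Z(257,208),(50,0),.062),("lg",Z(281,442),(-62,9.5),.06),("rg",Z(353,421),R(-62,-9.5),.06),("pad",Z(391,532),R(-118,-9.5),.06),
("bl",Z(223,437),(-95,38),.01)]
P=np.array([ray(c,*p,z)[:2] for _,p,_,z in items]); Q=np.array([q for _,_,q,_ in items])/1000
P,Q=P[:4],Q[:4]
pc,qc=P.mean(0),Q.mean(0); H=(Q-qc).T@(P-pc); th=np.arctan2(H[0,1]-H[1,0],H[0,0]+H[1,1])
Rm=np.array([[np.cos(th),-np.sin(th)],[np.sin(th),np.cos(th)]]); t=pc-Rm@qc
print("th",th,"t",t); print((P-(Q@Rm.T+t))*1000)
np.savez("pose.npz",th=th,t=t)
def W(x,y): return Rm@np.array([x,y])/1000+t
for nme,q in [("lg",(-62,9.5)),("rg open",R(-62,-9.5)),("rg shut",(-62,-9.5)),("pad shut",(-118,-9.5)),("case",(105,0))]: print(nme,W(*q))
for q,z in [((-95,38),.01),((95,-38),.01),((95,38),.01),((-95,-38),.01),((105,0),.08)]:
    u=proj(c,[*W(*q),z]); print(q,(u[0]-240)*3.6,(u[1]-125)*3.6)
from scipy.spatial.transform import Rotation as Ro
print(Ro.from_quat(status.get_obs()["ee_rot"]).as_matrix())
E
```

```text
[71 16  6 21 45] [313.46666667 151.2       ]
[52 29  5  6 22] [293.90909091 156.36363636]
[ 92 105  12  23  99] [337.4040404  240.76767677]
[ 74 110   8  25 100] [317.65 246.46]
[105 144   8   8  52] [348.5 272.5]
th 0.21595456859479908 t [ 0.52361371 -0.27732974]
[[ 0.12832609 -0.01705493]
 [-0.63238151 -0.2598356 ]
 [ 0.16951484 -0.16306176]
 [ 0.33454058  0.43995229]]
lg [ 0.46101817 -0.28133576]
rg open [ 0.47126816 -0.31556485]
rg shut [ 0.46508949 -0.29989443]
pad shut [ 0.41039024 -0.31189411]
case [ 0.6261748  -0.25483035]
(-95, 38) 234.9614816056788 516.4981951415983
(95, -38) 312.82526860140814 123.2186055299943
(95, 38) 167.35952530523042 150.04258895471716
(-95, -38) 383.21437095153897 488.41849887731536
(105, 0) 234.20097083127166 88.88789205133314
[[ 3.46461666e-01 -9.38064103e-01 -2.29179539e-04]
 [-9.38063913e-01 -3.46461742e-01  5.96716365e-04]
 [-6.39160144e-04  8.24570887e-06 -9.99999796e-01]]
```

Emit:
servo_tool([
  [[-0.3,-0.6,0,0,0,0.8],[-0.3,-0.6,0,0,0,0.8],[-0.5,-0.8,0,0,0,0],[-0.5,-0.8,0,0,0,0],[-0.5,-0.8,0,0,0,0]],
], jaw=0, force=30)

```text
clock: 0.75
position: [0.3638, -0.4419, 0.4027]
ee_rot: [0.772, -0.636, -0.001, 0.002]
ft_force: [0.6, -1.0, -0.7]
grip_width: 0.996
```

```bash
cat > e.py <<'E'
from workcell import status
from h import *
from scipy.spatial.transform import Rotation as Ro
def err(cx,cy,z):
    d=np.load("pose.npz"); th=float(d["th"]); t=d["t"]
    Rm=np.array([[np.cos(th),-np.sin(th)],[np.sin(th),np.cos(th)]])
    T=np.append(Rm@np.array([cx,cy])/1000+t,z); o=status.get_obs()
    Rt=Ro.from_quat(o["ee_rot"]).as_matrix()
    want=np.array([[np.sin(th),-np.cos(th),0],[-np.cos(th),-np.sin(th),0],[0,0,-1]]).T
    print("t",round(o["clock"],2),"pos",o["position"].round(4),"clamp mm",(Rm.T@(o["position"][:2]-t)*1000).round(1),"F",o["ft_force"].round(1),"grip",o["grip_width"],"q",o["joint_pos"].round(2))
    print("shift units",(Rt.T@(T-o["position"])/.05).round(3),"turn units",(np.degrees(Ro.from_matrix(Rt.T@want).as_rotvec())/5).round(3))
E
python3 -c "
from e import *
err(-62,0,.404)"
```

```text
t 0.75 pos [ 0.3638 -0.4419  0.4027] clamp mm [-191.3 -126.5] F [ 0.6 -1.  -0.7] grip 0.9961718479219327 q [ 0.94  0.23 -0.17  1.6   0.04  1.32 -0.61]
shift units [-2.588 -2.528 -0.035] turn units [ 0.046  0.002 -0.26 ]
```

Emit:
servo_tool([
  [[-0.6,-0.6,0,0,0,-0.26],[-0.6,-0.6,0,0,0,0],[-0.6,-0.6,0,0,0,0],[-0.5,-0.5,0,0,0,0],[-0.2,-0.2,0,0,0,0],[0,0,0,0,0,0]],
])

```text
clock: 1.35
position: [0.4676, -0.2796, 0.4024]
ee_rot: [0.783, -0.622, -0.001, 0.0]
ft_force: [-0.7, -0.4, 0.3]
grip_width: 0.998
```

```bash
python3 -c "
from e import *
err(-62,0,.203)"
```

```text
t 1.35 pos [ 0.4676 -0.2796  0.4024] clamp mm [-55.2   9.8] F [-0.7 -0.4  0.3] grip 0.9981104418231824 q [ 0.73  0.18 -0.31  1.66  0.05  1.31 -0.93]
shift units [0.2   0.133 3.988] turn units [0.019 0.015 0.149]
```

Emit:
servo_tool([
  [[0.2,0.13,0,0,0,0.15],[0,0,0.6,0,0,0],[0,0,0.7,0,0,0],[0,0,0.5,0,0,0],[0,0,0.2,0,0,0],[0,0,0,0,0,0]],
])

```text
clock: 1.95
position: [0.4573, -0.3032, 0.3002]
ee_rot: [0.774, -0.633, 0.001, 0.002]
ft_force: [0.2, -0.2, -0.5]
grip_width: 0.998
```

```bash
python3 -c "
from e import *
err(-62,0,.203)
from workcell import cams
import cv2
for n in ['wrist','top']: cv2.imwrite(f'pics/{n}1.png',cams.camera(n)['color'][:,:,::-1])
"
```

```text
t 1.95 pos [ 0.4573 -0.3032  0.3002] clamp mm [-70.3 -11.1] F [ 0.2 -0.2 -0.5] grip 0.9979640894342204 q [ 0.75  0.27 -0.28  1.78  0.09  1.11 -0.94]
shift units [-0.232 -0.168  1.942] turn units [ 0.034 -0.044 -0.186]
```

View pics/wrist1.png

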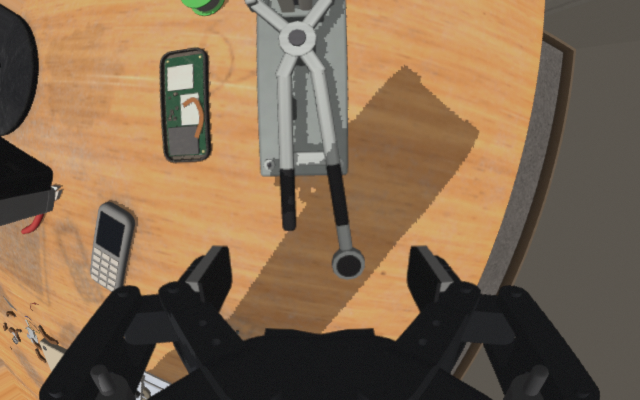

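View pics/top1.png

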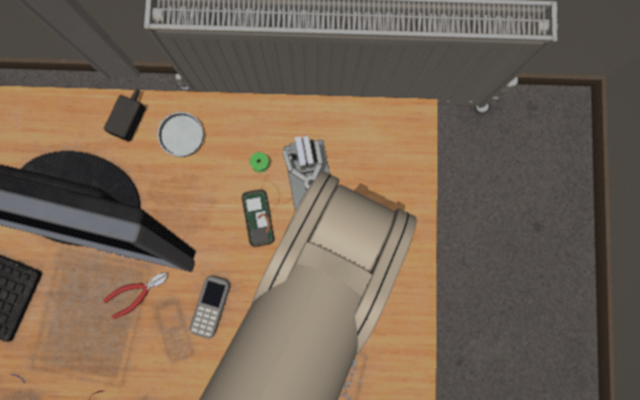

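Emit:
servo_tool([
  [[-0.2,-0.15,0,0,0,-0.15],[0,0,0,0,0,0],[0,0,0,0,0,0]],
])

```text
clock: 2.35
position: [0.4649, -0.2913, 0.3054]
ee_rot: [0.779, -0.627, 0.005, 0.002]
ft_force: [-0.3, -0.7, 0.1]
grip_width: 1.0
```

```bash
cat >> h.py <<'E'
def rayw(c,u,v,z):
    f=200/np.tan(np.radians(c["vertical_fov"])/2); E=c["extrinsics"]
    a,b=u-c["cx"],v-c["cy"]; r=np.hypot(a,b); w=r/f
    d=E[:3,:3]@np.array([a/r*np.sin(w),b/r*np.sin(w),np.cos(w)]); o=E[:3,3]
    return o+d*(z-o[2])/d[2]
def toclamp(p):
    d=np.load("pose.npz"); th=float(d["th"]); t=d["t"]
    Rm=np.array([[np.cos(th),-np.sin(th)],[np.sin(th),np.cos(th)]]); return (Rm.T@(p[:2]-t)*1000).round(1)
E
python3 -c "
from e import *
err(-62,0,.203)
from workcell import cams
import cv2
c=cams.camera('wrist');im=c['color'];cv2.imwrite('pics/wrist2.png',im[:,:,::-1])
m=(im.max(2)<60).astype(np.uint8)
n,l,s,ct=cv2.connectedComponentsWithStats(m[100:300,240:400])
for i in range(1,n):
    if s[i,4]>100: p=ct[i]+[240,100]; print(s[i],p,toclamp(rayw(c,*p,.06)))
"
```

```text
t 2.35 pos [ 0.4649 -0.2913  0.3054] clamp mm [-60.3  -1. ] F [-0.3 -0.7  0.1] grip 0.9998752749881288 q [ 0.73  0.26 -0.29  1.78  0.09  1.11 -0.95]
shift units [-0.039  0.039  2.048] turn units [-0.033 -0.107 -0.016]
[ 99  79  20  59 747] [348.7416332  207.61445783] [-58.3 -25.9]
[ 53  83  15  58 728] [300.75686813 211.35714286] [-61.    9.1]
[106 166  23  20 353] [357.37110482 275.41359773] [-114.9  -34.7]
```

View pics/wrist2.png

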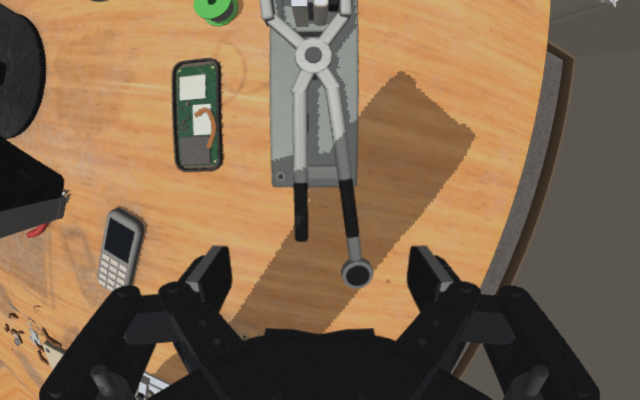

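Wrist view agrees with the top fit within 1 mm: left sleeve (301,211), right sleeve (349,208), pad (357,275). Descending.

Emit:
servo_tool([
  [[-0.03,0.03,0.5,-0.03,-0.1,0],[0,0,0.5,0,0,0],[0,0,0.35,0,0,0],[0,0,0.2,0,0,0],[0,0,0,0,0,0],[0,0,0,0,0,0]],
])

```text
clock: 3.0
position: [0.465, -0.2903, 0.229]
ee_rot: [0.779, -0.627, 0.003, -0.0]
ft_force: [0.6, 0.3, 0.7]
grip_width: 1.001
```

```bash
python3 -c "
from e import *
err(-62,0,.203)"
```

```text
t 3.0 pos [ 0.465  -0.2903  0.229 ] clamp mm [-60.   -0.1] F [0.6 0.3 0.7] grip 1.0009370587919184 q [ 0.72  0.35 -0.29  1.84  0.12  0.96 -0.97]
shift units [-0.005  0.042  0.52 ] turn units [-0.055 -0.053  0.002]
```

Emit:
servo_tool([
  [[0,0.04,0.25,-0.05,-0.05,0],[0,0,0.2,0,0,0],[0,0,0.07,0,0,0],[0,0,0,0,0,0],[0,0,0,0,0,0]],
])

```text
clock: 3.5
position: [0.4636, -0.2914, 0.2027]
ee_rot: [0.779, -0.627, 0.002, -0.0]
ft_force: [-0.2, 1.2, -0.2]
grip_width: 1.003
```

```bash
python3 -c "
from e import *
err(-62,0,.203)
from workcell import cams
import cv2
cv2.imwrite('pics/wrist3.png',cams.camera('wrist')['color'][:,:,::-1])
"
```

```text
t 3.5 pos [ 0.4636 -0.2914  0.2027] clamp mm [-61.6  -0.9] F [-0.2  1.2 -0.2] grip 1.0029239745066976 q [ 0.72  0.39 -0.28  1.86  0.13  0.91 -0.98]
shift units [-0.017  0.008 -0.005] turn units [-0.024 -0.025 -0.001]
```

View pics/wrist3.png

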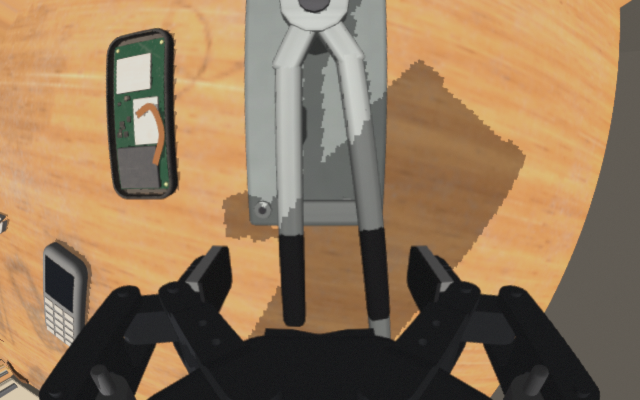

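Emit:
servo_tool([
  [[0,0,0,0,0,0],[0,0,0,0,0,0],[0,0,0,0,0,0],[0,0,0,0,0,0],[0,0,0,0,0,0]],
], jaw=110, force=40)

```text
clock: 4.05
position: [0.4641, -0.2951, 0.2053]
ee_rot: [0.778, -0.628, 0.006, 0.001]
ft_force: [1.9, -4.8, 0.4]
grip_width: 0.573
```

Emit:
servo_tool([
  [[0,0,0,0,0,0],[0,0,0,0,0,0],[0,0,0,0,0,0],[0,0,0,0,0,0],[0,0,0,0,0,0],[0,0,0,0,0,0],[0,0,0,0,0,0]],
], jaw=255)

```text
clock: 4.75
position: [0.4637, -0.2891, 0.2063]
ee_rot: [0.779, -0.627, -0.0, -0.001]
ft_force: [0.1, -1.5, 0.2]
grip_width: 0.31
```

```bash
python3 -c "
from e import *
err(-62,0,.203)
from workcell import cams
import cv2
for n in ['wrist','top']: cv2.imwrite(f'pics/{n}4.png',cams.camera(n)['color'][:,:,::-1])
"
```

```text
t 4.75 pos [ 0.4637 -0.2891  0.2063] clamp mm [-61.1   1.3] F [ 0.1 -1.5  0.2] grip 0.30985255207784296 q [ 0.72  0.38 -0.28  1.86  0.13  0.92 -0.98]
shift units [0.026 0.018 0.067] turn units [-0.008  0.016 -0.005]
```

View pics/wrist4.png

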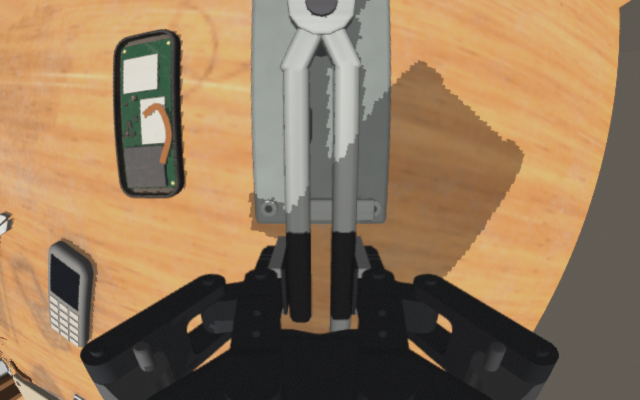

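Handles are parallel (sleeves at columns 299 and 342), fully squeezed. Let go.

Emit:
servo_tool([
  [[0,0,0,0,0,0],[0,0,0,0,0,0],[0,0,0,0,0,0],[0,0,0,0,0,0],[0,0,0,0,0,0],[0,0,0,0,0,0]],
], jaw=0)

```text
clock: 5.45
position: [0.4637, -0.2881, 0.206]
ee_rot: [0.78, -0.626, -0.001, -0.001]
ft_force: [-0.6, -0.4, 0.1]
grip_width: 1.001
```

```bash
python3 -c "
from e import *
err(-62,0,.36)
from workcell import cams
import cv2
for n in ['wrist','top']: cv2.imwrite(f'pics/{n}5.png',cams.camera(n)['color'][:,:,::-1])
"
```

```text
t 5.45 pos [ 0.4637 -0.2881  0.206 ] clamp mm [-60.9   2.3] F [-0.6 -0.4  0.1] grip 1.0006027926023124 q [ 0.72  0.38 -0.28  1.86  0.13  0.92 -0.98]
shift units [ 0.036  0.024 -3.081] turn units [0.003 0.037 0.017]
```

View pics/wrist5.png

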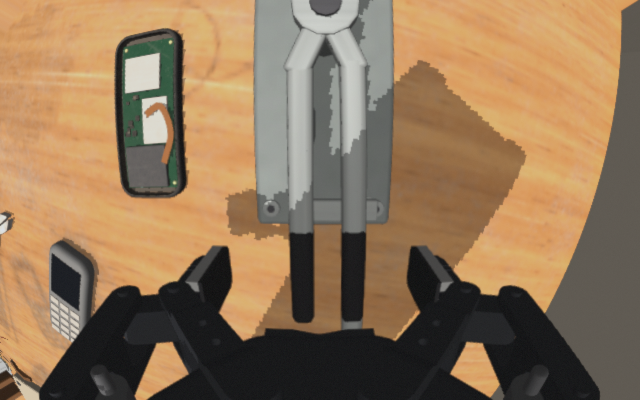

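It stays locked (right sleeve at column 353, only slightly out). Lift straight up.

Emit:
servo_tool([
  [[0,0,-0.4,0,0,0],[0,0,-0.6,0,0,0],[0,0,-0.6,0,0,0],[0,0,-0.3,0,0,0],[0,0.5,0,0,0,0],[0,0.6,0,0,0,0],[0,0.3,0,0,0,0],[0,0,0,0,0,0],[0,0,0,0,0,0]],
], jaw=255)

```text
clock: 6.45
position: [0.3941, -0.3031, 0.3049]
ee_rot: [0.78, -0.626, -0.001, -0.001]
ft_force: [0.2, -0.1, -0.6]
grip_width: -0.0
```

```bash
python3 -c "
from e import *
err(-117,-14.5,.25)
from workcell import cams
import cv2
c=cams.camera('wrist');im=c['color'];cv2.imwrite('pics/wrist6.png',im[:,:,::-1])
m=(im.max(2)<60).astype(np.uint8)
n,l,s,ct=cv2.connectedComponentsWithStats(m[60:330,240:400])
for i in range(1,n):
    if s[i,4]>100: p=ct[i]+[240,60]; print(s[i],p,toclamp(rayw(c,*p,.06)))
im=cams.camera('top')['color'][:,:,::-1]
cv2.imwrite('pics/top6.png',cv2.resize(im[125:290,240:380],None,fx=3.6,fy=3.6,interpolation=2))
"
```

```text
t 6.45 pos [ 0.3941 -0.3031  0.3049] clamp mm [-132.     2.6] F [ 0.2 -0.1 -0.6] grip -2.4454392840658756e-05 q [ 0.82  0.15 -0.27  1.9   0.04  1.09 -0.82]
shift units [ 0.346 -0.298  1.096] turn units [-0.004  0.042  0.034]
[ 63  21  15  64 832] [309.81129808 111.83653846] [-62.   9.]
[ 94  20  15  64 854] [341.70374707 111.16978923] [-61.4 -12.8]
[ 91 119  25  25 489] [342.90388548 190.83435583] [-117.7  -14.5]
[   0  177  160   93 9449] [319.26320246 297.21071013] [-207.1    2.1]
```

View pics/wrist6.png

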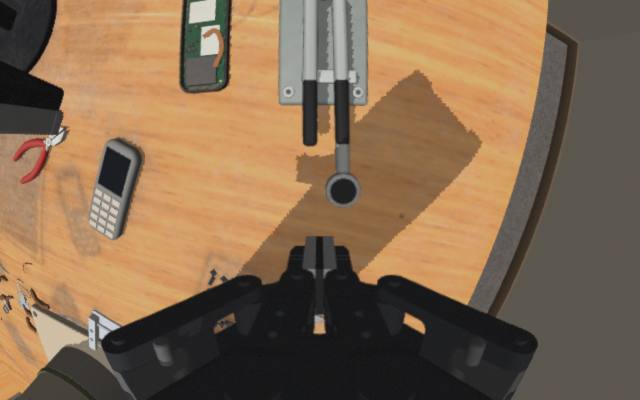

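View pics/top6.png

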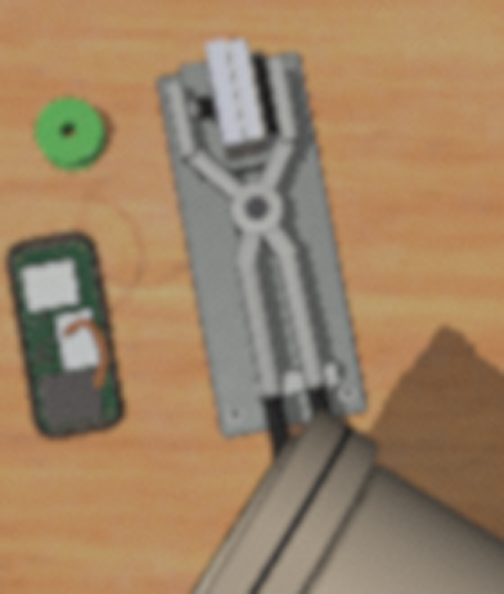

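Locked at ~0.12 (pad at clamp (-118,-14.5)) and the case halves are shut. Now over the pad.

Emit:
servo_tool([
  [[0.35,-0.28,0,0,0.04,0.03],[0,0,0.4,0,0,0],[0,0,0.4,0,0,0],[0,0,0.2,0,0,0],[0,0,0,0,0,0],[0,0,0,0,0,0]],
])

```text
clock: 7.15
position: [0.4178, -0.3152, 0.253]
ee_rot: [0.781, -0.624, 0.0, -0.001]
ft_force: [-0.3, -0.3, 1.4]
grip_width: -0.003
```

```bash
python3 -c "
from e import *
err(-118,-14.5,.233)"
```

```text
t 7.15 pos [ 0.4178 -0.3152  0.253 ] clamp mm [-111.4  -14.4] F [-0.3 -0.3  1.4] grip -0.002926201892208934 q [ 0.8   0.27 -0.27  1.89  0.08  1.   -0.85]
shift units [0.002 0.132 0.399] turn units [-0.029  0.015  0.083]
```

Emit:
servo_tool([
  [[0,0.13,0,0,0,0.08],[0,0,0.2,0,0,0],[0,0,0,0,0,0],[0,0,0,0,0,0]],
])

```text
clock: 7.55
position: [0.4115, -0.3171, 0.2443]
ee_rot: [0.779, -0.627, 0.002, -0.001]
ft_force: [-0.1, -0.6, 0.2]
grip_width: 0.002
```

```bash
python3 -c "
from e import *
err(-118,-14.5,.220)
from workcell import cams
import cv2
c=cams.camera('wrist');im=c['color'];cv2.imwrite('pics/wrist7.png',im[:,:,::-1])
"
```

```text
t 7.55 pos [ 0.4115 -0.3171  0.2443] clamp mm [-118.1  -14.8] F [-0.1 -0.6  0.2] grip 0.0015277827577213881 q [ 0.81  0.27 -0.27  1.91  0.08  0.97 -0.85]
shift units [-0.007  0.001  0.485] turn units [-0.051 -0.014 -0.006]
```

View pics/wrist7.png

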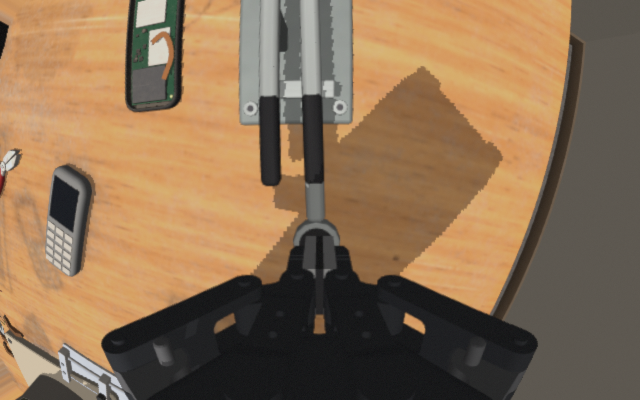

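Tips centred over pad (318,235). Press down gently.

Emit:
servo_tool([
  [[0,0,0.12,-0.05,0,0],[0,0,0.12,0,0,0],[0,0,0.1,0,0,0],[0,0,0.05,0,0,0],[0,0,0,0,0,0]],
])

```text
clock: 8.1
position: [0.4123, -0.3184, 0.2244]
ee_rot: [0.779, -0.627, 0.003, 0.001]
ft_force: [0.1, -2.1, 3.4]
grip_width: 0.007
```

```bash
python3 -c "
from e import *
err(-118,-14.5,.2205)"
```

```text
t 8.1 pos [ 0.4123 -0.3184  0.2244] clamp mm [-117.6  -16.3] F [ 0.1 -2.1  3.4] grip 0.007076079120692693 q [ 0.8   0.3  -0.26  1.92  0.1   0.93 -0.86]
shift units [-0.036  0.009  0.078] turn units [-0.022 -0.059 -0.012]
```

Emit:
servo_tool([
  [[0,0,0.1,0,0,0],[0,0,0.05,0,0,0],[0,0,0.02,0,0,0]],
])

```text
clock: 8.4
position: [0.4133, -0.3215, 0.2196]
ee_rot: [0.778, -0.628, 0.007, 0.002]
ft_force: [-3.1, -4.1, 16.0]
grip_width: -0.001
```

```bash
python3 -c "
from e import *
err(-118,-14.5,.2205)"
```

```text
t 8.4 pos [ 0.4133 -0.3215  0.2196] clamp mm [-117.2  -19.5] F [-3.1 -4.1 16. ] grip -0.0011147684265275593 q [ 0.8   0.31 -0.26  1.92  0.11  0.91 -0.87]
shift units [-0.1    0.016 -0.02 ] turn units [-0.061 -0.15  -0.034]
```

At the stop; draw outward.

Emit:
servo_tool([
  [[0.2,0,0.01,0,0,0],[0.2,0,0.01,0,0,0],[0.15,0,0,0,0,0]],
])

```text
clock: 8.7
position: [0.4202, -0.3451, 0.2205]
ee_rot: [0.779, -0.627, 0.004, 0.0]
ft_force: [-1.8, 5.6, 8.4]
grip_width: -0.002
```

```bash
python3 -c "
from e import *
err(-118,-40,.2205)
from workcell import cams
import cv2
c=cams.camera('wrist');im=c['color'];cv2.imwrite('pics/wrist8.png',im[:,:,::-1])
"
```

```text
t 8.7 pos [ 0.4202 -0.3451  0.2205] clamp mm [-115.6  -44. ] F [-1.8  5.6  8.4] grip -0.002466619944116741 q [ 0.82  0.35 -0.25  1.86  0.11  0.93 -0.83]
shift units [-0.08   0.048 -0.001] turn units [-0.054 -0.078  0.005]
```

View pics/wrist8.png

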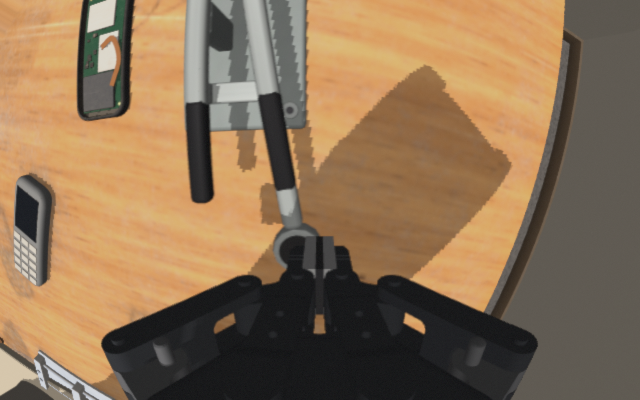

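Handle has sprung out fully (splayed, pad at (297,245)). Lift off.

Emit:
servo_tool([
  [[0,0,-0.3,0,0,0],[0,0,-0.6,0,0,0],[0,0.3,-0.7,0,0,0],[0,0.5,-0.5,0,0,0],[0,0.5,0,0,0,0],[0,0,0,0,0,0],[0,0,0,0,0,0],[0,0,0,0,0,0]],
])

```text
clock: 9.55
position: [0.3549, -0.3566, 0.3261]
ee_rot: [0.78, -0.625, 0.0, -0.001]
ft_force: [0.5, 0.1, 0.3]
grip_width: -0.001
```

```bash
python3 -c "
from e import *
err(-118,-40,.3)
from workcell import cams
import cv2
c=cams.camera('wrist');im=c['color'];cv2.imwrite('pics/wrist9.png',im[:,:,::-1])
m=(im.max(2)<60).astype(np.uint8)
n,l,s,ct=cv2.connectedComponentsWithStats(m[20:330,200:400])
for i in range(1,n):
    if s[i,4]>100: p=ct[i]+[200,20]; print(s[i],p,toclamp(rayw(c,*p,.06)))
im=cams.camera('top')['color'][:,:,::-1]
cv2.imwrite('pics/top9.png',cv2.resize(im[125:290,240:380],None,fx=3.6,fy=3.6,interpolation=2))
"
```

```text
t 9.55 pos [ 0.3549 -0.3566  0.3261] clamp mm [-181.8  -41.3] F [0.5 0.1 0.3] grip -0.0013530691396065522 q [ 0.91  0.14 -0.23  1.87  0.03  1.14 -0.68]
shift units [-0.019 -1.274  0.525] turn units [-0.027  0.019  0.044]
[ 90   0  19  54 647] [299.35394127  45.57341577] [-59.6 -26.5]
[ 47   4  14  57 697] [253.79770445  51.48063128] [-62.9   8.3]
[ 99  86  23  22 391] [309.77493606 116.59590793] [-114.7  -34.6]
[    0   217   200    93 10993] [305.00090967 298.27417447] [-271.7  -29.5]
```

View pics/wrist9.png

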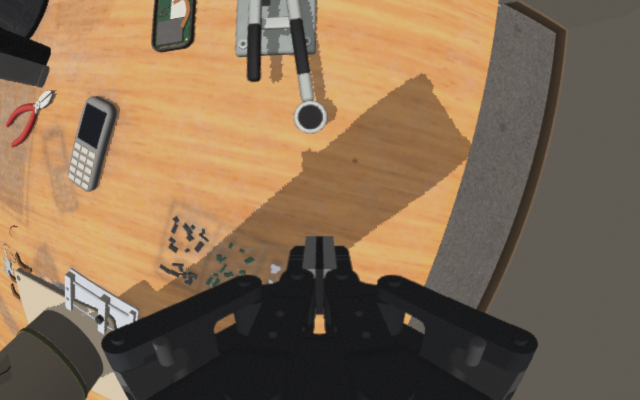

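View pics/top9.png

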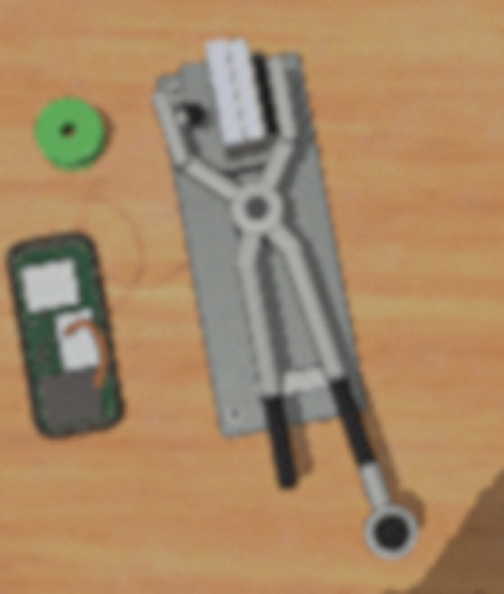

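The clamp is fully open again: the pad is at (391,532) in the zoomed view, the same as at the start. The case is shut, with its halves touching at about (233,92). The arm is clear, so I'm handing in.

```bash
python3 -c "
from workcell import order
print(order.hand_in())"
```

```text
the job is handed in; nothing more can be done
None
```

The case is pressed shut and the clamp has sprung fully open again. I handed in at about 9.7 s of the 45 s allowed; no verdict is reported.

- **Squeeze:** I closed the gripper on the two sleeves until the handles stood parallel, then let go. The clamp stayed locked by itself for well over a second. The thumb pad was at clamp (-118, -14.5) mm, which matches a closing angle of about 0.12 (last tooth), and the case was shut.
- **Release:** I pressed the thumb pad down to its stop, with about 16 N read at the wrist. I then drew it outward about 25 mm while down, and lifted clear.
- **Last checks:** The pad was at clamp (-114.7, -34.6) mm, against (-114.7, -34.5) expected for fully open. The top view showed the case halves still touching, nothing nearby had moved, and the arm was clear with no contact force. The peak wrist force I read was 16 N, though I only read it at the end of each move. No check failed or disagreed, except that the base plate did not sit centred on the clamp's origin as I had first assumed. That did not affect the work.

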